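# Clamp a comparison block with the ratchet lever

## Task

Stand the copper block upright between the jaw and the V-shaped anvil of the blue clamp and let go of it. Then swing the clamp's red lever back and forth, working the jaw with the lever only, until the block is pressed home into the V and held firmly: stop as soon as a full working stroke ends with about 4 to 7 newtons of push at the lever's knob, because the clamp cannot be slackened again and must not be overtightened. Finally bring the lever back to its rest stop and let go, leaving the corks and the small blue flask alone.

Things in the scene. Friction and masses are not known exactly. Their poses are not given: they have to be found in the camera images.
- block_mid (a point): Copper-coloured solid cylinder (comparison block), 50 mm diameter, 85 mm tall, about 0.6 kg, standing loose on the bench; this point is its centre, half-way up (42.5 mm). Small black wells on its top face are only marks.
- clamp: Blue base plate of the clamp, 150 x 340 x 12 mm, fixed to the bench. Origin on the bench under it (the plate spans x -75..+75 mm, y -155..+185 mm, top 12 mm up). The jaw travels towards its +y, where the anvil is; the toothed wheel is at the -y end, and the lever's knob lies to -x of the wheel.
- anvil: Fixed aluminium V of the clamp, 36 mm high above the plate (bolt heads 42 mm), opening towards the jaw (-y), each wall 60 degrees from the y axis. Origin on the plate's top where the block's axis stands when home in the V. Axes as the clamp. Its place along the clamp's y differs from start to start.
- seat (a point): Where block_mid is when the block stands on the plate home in the V: 42.5 mm above the plate's top, 54.5 mm above the bench. Towards the clamp's -y there are 9 to 21 mm of free room to the jaw's pad at the start, so the block may be set down up to about 6 mm short of the V; the jaw then pushes it home.
- jaw: Grey carriage of the jaw, 80 mm wide, 42 mm high above the plate, with a black pad on springs (8 N/mm, 16 mm travel) in front. It follows the wheel, 3.8 mm towards the anvil per notch, and cannot go back; once the block is home one notch adds about 25 N of clamping and 3 N at the knob. Origin: on the plate's top, in the plane of the pad's face while the springs are free.
- wheel: Steel toothed wheel under the lever, 84 mm across, 20 teeth, vertical axis. A spring plunger on the plate keeps it from turning back. To be moved by the lever only.
- axle (a point): Point on the vertical axis of wheel and lever, 80 mm above the bench.
- handle (a point): Centre of the black upright knob on the red lever: cylinder, 22 mm diameter, 46 to 102 mm above the bench, 105 mm from the axle; it sweeps horizontally. Push when standing still at the end of a working stroke (about 0.5 rad): 0 to 1 N with the jaw free, 3 N when 27 N of clamping will remain, 5 N for 40 N, 6.5 N for 55 N, 9 N for 75 N (too tight). Passing a tooth mid-stroke can take twice that.
- lever (a joint): Lever angle, 0 at the rest stop to 0.54 rad at the front stop, growing counter-clockwise from above. At 0 the knob is 101 mm to -x and 28 mm to +y of the axle in the clamp's axes; at 0.54, 101 mm to -x and 28 mm to -y. Growing is the working stroke: going from below 0.08 to above 0.46 rad gains exactly one notch, less gains nothing. Going back clicks over a tooth (1 to 6 N). It stays where left.
- cork_a: Cork stopper, 44 mm across at the top, 40 mm tall, standing loose on the bench: leave alone. Origin under its centre.
- cork_b: Second cork stopper like the first, loose on the bench: leave alone. Origin under its centre.
- flask: Small blue insulated flask, 100 mm diameter, 170 mm tall with its cork, loose on the bench: leave alone. Origin under its centre.
Not all that is in view belongs to the job. Leave any green look-alike of the part that bears block_mid alone.

How it is judged:
On the way, in this order (a step that is already met when the one before it is completed fails the run):
1. the block stands upright on the clamp's plate between jaw and V (within 9 mm of its home place), let go, not yet clamped (horizontal distance between block_mid and seat below 0.009 m and z of block_mid in the frame of seat below 0.003 m and angle between block_mid's own z axis and vertical below 0.1 rad and contact force between the fingers and block below 0.1 N and contact force between jaw and block below 10 N), for 0.2 s.
2. the jaw, worked by the lever, clamps the block home in the V with 22 to 70 N while the lever is let back to below 0.2 rad (contact force between jaw and block between 22 and 70 N and value of joint lever below 0.2 rad and horizontal distance between block_mid and seat below 0.004 m), for 0.1 s.
At the end, for the whole second after the job is handed in: The block stands upright (within 0.06 rad) on the plate, home in the V (within 4 mm), clamped by the jaw with 22 to 70 N; the lever is back at its rest stop (below 0.1 rad) and everything is let go and at rest (contact force between jaw and block between 22 and 70 N and horizontal distance between block_mid and seat below 0.004 m and angle between block_mid's own z axis and vertical below 0.06 rad and z of block_mid in the frame of seat below 0.004 m and value of joint lever below 0.1 rad and linear speed of block below 0.02 m/s); the robot touches nothing.
It fails at once if the clamp is overtightened: more than 100 N on the block at any moment (contact force between jaw and block above 100 N).
It fails at once if the jaw is pushed by the robot instead of by the lever (more than 8 N) (contact force between any of the fingers, the arm and jaw above 8 N).
It fails at once if the toothed wheel is pushed by the robot (more than 8 N) (contact force between any of the fingers, the arm and wheel above 8 N).
It fails at once if a cork or the flask is moved by more than 20 mm (distance of any of cork_a, cork_b, flask from where it was at the start of the episode above 0.02 m).
It also fails if it takes over 64 s, if anything falls off the work surface, if the arm or the gripper's body presses on something with over 40 N, if the wrist force passes 120 N, or if a joint passes its speed limit or range.

## Robot

A 7-joint arm with a two-finger parallel gripper is mounted at the origin on the work surface. World frame = base frame: x ahead of the robot, y to its left, z up, the work surface at z = 0. Lengths are in m, angles in rad, forces in N, time in s.
With the tool pointing down it reaches from about 0.4 to 0.9 m from the base axis. Payload 5.6 kg.
Tool frame: the origin (TCP) lies midway between the tips of the shut fingers; the grasp point (between the pads) lies 19 mm behind it; y points along the fingers, z is the direction in which the jaws open and shut, and the axes are right-handed (so a half turn about y gives the same grasp; the last joint's range is limited). The gripper opens to 92 mm and grips with 3 to 60 N. Pads are 20 mm wide; open, the fingers measure 128 mm over their backs; the gripper's body (75 mm by 189 mm) begins 69 mm behind the grasp point.
Start: joints at [1.169, 0.468, -0.012, 1.603, 0.006, 1.071, -0.056], TCP at [0.228, -0.609, 0.215] pointing down, gripper open.
Joint ranges: [-2.53, 2.53], [-0.31, 2.02], [-1.57, 1.55], [0.28, 2.44], [-1.29, 4.43], [0.15, 1.84], [-2.92, 2.92]. Speed limits (rad/s): [2.57, 2.57, 3.14, 3.14, 3.14, 3.14, 3.14].

## Interface

Orientations are given as a 3x3 rotation matrix whose columns are the frame's x, y, z axes.
In Python, from station import env, effector, solver, viewer, workorder, search_frame, tip_of gives the robot as it stands. Calls block until the motion is done:
- env.reach(position, orientation): joint-space move of the TCP to a pose.
- env.movel(position, frame=None, rate=0.15): straight line of the TCP; frame=None keeps the orientation; rate is the mean speed in m/s.
- env.goto_joints(angles): joint-space move.
- effector.release() and effector.grasp(squeeze=None): open the fingers fully, or close them until they stop; squeeze is the grip in N (None keeps the last).
- env.pause(seconds).
- solver.inverse_kinematics(position, orientation): joint angles nearest the present ones, or None.
- env.sense(): the state.
- viewer.read_camera(name): name is "side" or "top"; returns (picture, depth): 384x512x3 uint8, red, green, blue; 384x512 float32, m along the optical axis (not along the pixel's ray), 0 where there is no reading.
- viewer.camera_info(name): a dict with "intrinsics" (3x3 intrinsics, pixels), "eye" and "rotation" of the camera in the world. Camera axes: x right, y up, looking along -z (the intrinsics and any distortion apply to the point x, -y, -z); pixel columns grow to the right and rows downward; lengths in m; the calibration is good to about 2 mm. A picture is of the moment at which its call begins. camera_info takes no time and is no camera call.
A pose or a line that the arm cannot do raises env.PlanningError and nothing moves.
- workorder.finish_job(): hands the job in, once; it reports no verdict.
Trained networks look in the newest picture that a camera, given by its name, has taken for a name from the list of things; names that differ only in an ending like _2 or _b are one class to them, and where a whole thing is asked for, a point or a joint stands for the part that bears it (a point fixed in the world has none). Each returns a list of dicts, best first, with "score" (0 to 1); they miss things now and then, are a little off and sometimes report something else, mostly with a low value. They report only what shows in the picture. A call takes as long as a camera call. They do not tell look-alikes from the thing itself.
- search_frame(camera, name): "at" ([x, y, z] in m, in world coordinates, good to about 4 mm: the middle of the surface that is visible of it).
- tip_of(camera, name): "at" ([x, y, z] in m, in world coordinates, good to about 4 mm: a listed point, or the origin of a listed thing).
The state is a dict: "t": time; "joint_positions": joint angles; "joint_velocities": joint speeds; "tau": joint torques, N m; "ee_pos": TCP position; "tcp_rot": TCP orientation; "wrist_force": force on the tool from outside, world axes, zero at the start; "moment": the same for the moment, N m; "gripper_width": finger opening in m.
Only numpy, scipy, OpenCV 4.12 (cv2) and the standard library are available. Lean on these libraries where they do the work, as an engineer would, in place of code of your own. Each camera call takes 0.05 s, during which the arm holds its last target.

## Working session

There is one attempt and no reset: what is moved stays moved. The work goes in short steps, each a Python script; the robot and the scene stay as the last script left them, time stands still between calls to the robot, and variables do not carry over. Pictures are saved under pics/ and viewed, and the job is handed in when it is done.

```bash
ls; mkdir -p pics
cat > h.py <<'E'
import numpy as np, cv2
from station import env, effector, solver, viewer, workorder, search_frame, tip_of
def snap(c,fn,scale=1,crop=None):
    p,d=viewer.read_camera(c)
    im=p[:,:,::-1]
    if crop: im=im[crop[1]:crop[3],crop[0]:crop[2]]
    cv2.imwrite('pics/'+fn,cv2.resize(im,None,fx=scale,fy=scale,interpolation=cv2.INTER_CUBIC))
    return p,d
def cloud(c,d):
    i=viewer.camera_info(c);K=np.array(i['intrinsics']);R=np.array(i['rotation']);e=np.array(i['eye'])
    v,u=np.mgrid[:d.shape[0],:d.shape[1]]
    P=np.stack([(u-K[0,2])/K[0,0]*d,-(v-K[1,2])/K[1,1]*d,-d],-1)
    return P@R.T+e
def px(c,P):
    i=viewer.camera_info(c);K=np.array(i['intrinsics']);R=np.array(i['rotation']);e=np.array(i['eye'])
    q=(np.array(P)-e)@R; 
    return (K[0,2]+K[0,0]*q[0]/-q[2], K[1,2]-K[1,1]*q[1]/-q[2])
E
python3 - <<'E'
from h import *
print(viewer.camera_info('top'),viewer.camera_info('side'))
for c in ('top','side'):
    p,d=snap(c,c+'0.png',1.5); np.save(c+'0.npy',cloud(c,d)); np.save(c+'p0.npy',p)
    for n in ['block_mid','clamp','anvil','seat','jaw','wheel','axle','handle','cork_a','flask']:
        r=tip_of(c,n)
        print(c,n,[(np.round(x['at'],3).tolist(),round(x['score'],2),[int(k) for k in px(c,x['at'])]) for x in r[:4]])
s=env.sense();print(s)
E
```

```text
pics
{'intrinsics': array([[403.68273926,   0.        , 252.80964335],
       [  0.        , 403.68273926, 188.7300236 ],
       [  0.        ,   0.        ,   1.        ]]), 'eye': array([ 0.40406156, -0.03489446,  1.20553361]), 'rotation': array([[ 0.00619097,  0.99391722, -0.10995554],
       [-0.99997957,  0.00597866, -0.00226049],
       [-0.00158936,  0.10996729,  0.99393394]])} {'intrinsics': array([[378.35243085,   0.        , 256.6767692 ],
       [  0.        , 378.35243085, 193.08609674],
       [  0.        ,   0.        ,   1.        ]]), 'eye': array([0.20003959, 0.60747155, 0.74730821]), 'rotation': array([[-0.88928173,  0.3121718 , -0.33425556],
       [-0.45733409, -0.61470035,  0.64264221],
       [-0.00485223,  0.72435644,  0.68940859]])}
top block_mid [([0.502, 0.337, 0.043], 0.84, [124, 198]), ([0.495, 0.419, 0.044], 0.72, [96, 200])]
top clamp [([0.568, -0.059, 0.0], 0.58, [261, 178])]
top anvil [([0.57, 0.003, 0.012], 0.63, [240, 177])]
top seat [([0.568, 0.002, 0.051], 0.71, [240, 176]), ([0.459, -0.163, 0.077], 0.66, [299, 213])]
top jaw [([0.568, -0.04, 0.01
[... 1181 characters left out ...]
4272 , -0.05629856]), 'joint_velocities': array([ 0.00042714,  0.00061195,  0.00023265, -0.00104704,  0.0006371 ,
       -0.00098949,  0.00151751]), 'tau': array([-2.07093062e-04, -5.20419002e+01, -1.24698482e-02, -2.44050229e+01,
       -5.65806718e-02,  1.12731542e-02,  1.46648756e-05]), 'ee_pos': array([ 0.2282445 , -0.60860263,  0.21460427]), 'tcp_rot': array([[-9.36330984e-01,  1.94503517e-06,  3.51118623e-01],
       [-3.51118623e-01, -1.58985605e-05, -9.36330984e-01],
       [ 3.76108398e-06, -1.00000000e+00,  1.55692529e-05]]), 'wrist_force': array([-0.0276044 , -0.14065513, -0.49836371]), 'moment': array([ 0.00310965, -0.02261296,  0.03768259]), 'gripper_width': 0.09173217056051966}
```

View pics/top0.png

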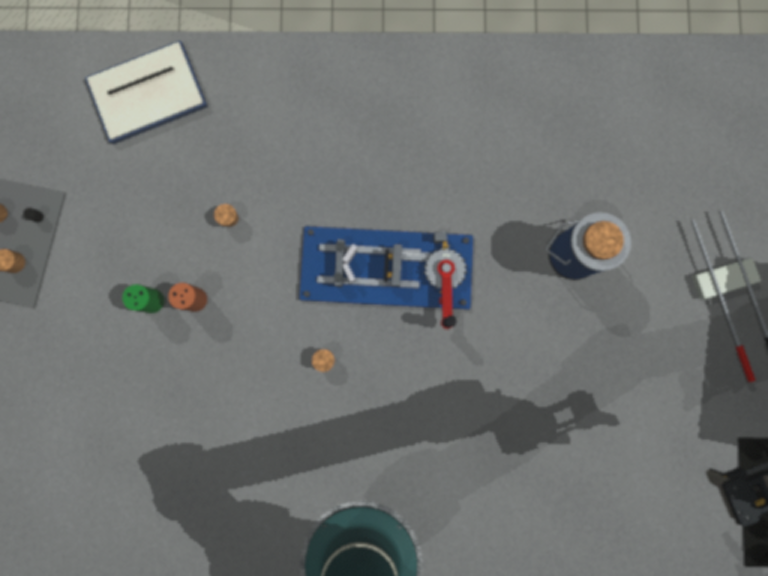

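View pics/side0.png

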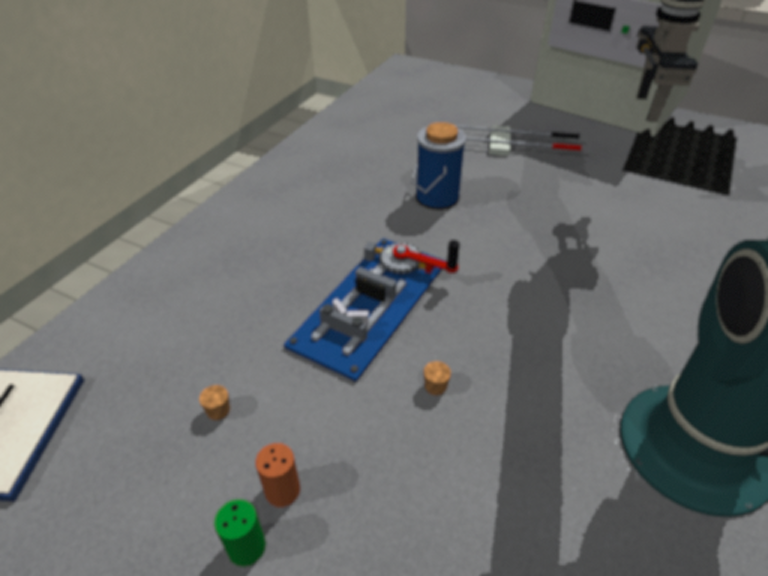

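Run:
```python
import numpy as np,cv2
p=np.load('topp0.npy');im=p[:,:,::-1]
a=cv2.resize(im[170:230,60:160],None,fx=4,fy=4,interpolation=cv2.INTER_CUBIC)
b=cv2.resize(im[130:240,200:320],None,fx=5,fy=5,interpolation=cv2.INTER_CUBIC)
cv2.imwrite('pics/ca.png',a);cv2.imwrite('pics/cb.png',b)
```

```text
(no output)
```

View pics/ca.png

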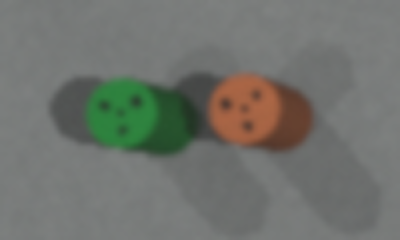

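View pics/cb.png

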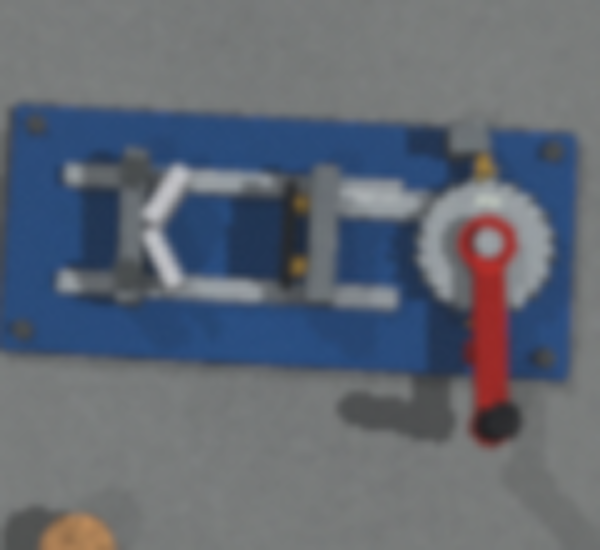

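The top view shows the copper block at about px (124,198) and the green look-alike at (96,200). The block to use is the copper one, at world (0.50, 0.34). The clamp is centred near px (258,178), with the V to the left and the wheel, lever and knob to the right. Next I'll measure its yaw and exact points.

Run:
```python
from h import *
for c in('top','side'):
    P=np.load(c+'0.npy');p=np.load(c+'p0.npy').astype(int)
    r,g,b=p[...,0],p[...,1],p[...,2]
    X=P.reshape(-1,3);
    box=(abs(P[...,0]-.57)<.2)&(P[...,1]<.2)&(P[...,1]>-.32)
    blue=box&(b>r*1.5)&(b>60)&(abs(P[...,2]-.012)<.006)
    q=P[blue]; rect=cv2.minAreaRect((q[:,:2]*1000).astype(np.float32)); print(c,'plate',rect,np.median(q[:,2]),len(q))
    print(np.round(cv2.boxPoints(rect)))
    box=(abs(P[...,0]-.5)<.06)&(abs(P[...,1]-.337)<.042)
    cu=box&(r>g*1.35)&(P[...,2]>.07)
    q=P[cu];print('block z',np.median(q[:,2]),len(q));t=q[abs(q[:,2]-.085)<.004]
    if len(t):
        print('top face',t.mean(0),cv2.minEnclosingCircle((t[:,:2]*1000).astype(np.float32)))
    box=(abs(P[...,0]-.458)<.03)&(abs(P[...,1]+.162)<.03)&(P[...,2]>.092)
    q=P[box];print('knob',q.mean(0) if len(q) else 0,len(q),q.max(0) if len(q) else 0)
    box=(abs(P[...,0]-.57)<.08)&(P[...,1]<.03)&(P[...,1]>-.1)&(P[...,2]>.035)
    q=P[box];
    h,e=np.histogram(q[:,1],bins=np.arange(-.1,.035,.004))
    print([(round(a,3),int(n)) for a,n in zip(e,h)])
```

```text
top plate ((569.0518798828125, -45.24583435058594), (339.47308349609375, 148.89700317382812), 87.29720306396484) 0.013093688601105491 3467
[[ 487. -211.]
 [ 635. -218.]
 [ 651.  121.]
 [ 503.  128.]]
block z 0.08569450283764235 264
top face [0.50319729 0.3360519  0.08577849] ((503.61212158203125, 335.8785400390625), 25.119163513183594)
knob [ 0.45890891 -0.16047708  0.10233644] 51 [ 0.4685872  -0.15085438  0.10753981]
[(np.float64(-0.1), 0), (np.float64(-0.096), 0), (np.float64(-0.092), 0), (np.float64(-0.088), 0), (np.float64(-0.084), 0), (np.float64(-0.08), 0), (np.float64(-0.076), 5), (np.float64(-0.072), 25), (np.float64(-0.068), 56), (np.float64(-0.064), 28), (np.float64(-0.06), 28), (np.float64(-0.056), 27), (np.float64(-0.052), 8), (np.float64(-0.048), 38), (np.float64(-0.044), 21), (np.float64(-0.04), 2), (np.float64(-0.036), 0), (np.float64(-0.032), 0), (np.float64(-0.028), 0), (np.float64(-0.024), 0), (np.float64(-0.02), 0), (np.float64(-0.016), 0), (np.float64(-0.012), 0), (np.float64(-0.008), 0), (np.float64(-0.004), 0), (np.float64(0.0), 0), (np.float64(0.004), 0), (np.f
[... 682 characters left out ...]
 0), (np.float64(-0.08), 0), (np.float64(-0.076), 1), (np.float64(-0.072), 13), (np.float64(-0.068), 31), (np.float64(-0.064), 32), (np.float64(-0.06), 54), (np.float64(-0.056), 57), (np.float64(-0.052), 5), (np.float64(-0.048), 19), (np.float64(-0.044), 43), (np.float64(-0.04), 73), (np.float64(-0.036), 1), (np.float64(-0.032), 0), (np.float64(-0.028), 0), (np.float64(-0.024), 0), (np.float64(-0.02), 0), (np.float64(-0.016), 0), (np.float64(-0.012), 0), (np.float64(-0.008), 0), (np.float64(-0.004), 0), (np.float64(0.0), 0), (np.float64(0.004), 0), (np.float64(0.008), 0), (np.float64(0.012), 1), (np.float64(0.016), 6), (np.float64(0.02), 14), (np.float64(0.024), 28), (np.float64(0.028), 16)]
```

```bash
cat >> h.py <<'E'
YAW=-0.0473
CX=np.array([np.cos(YAW),np.sin(YAW)]);CY=np.array([-np.sin(YAW),np.cos(YAW)])
CO=np.array([.5688,-.0585])
def toC(P): d=np.asarray(P)[...,:2]-CO; return np.stack([d@CX,d@CY],-1)
def toW(x,y): return CO+x*CX+y*CY
E
python3 - <<'E'
from h import *
for c in('top','side'):
    P=np.load(c+'0.npy');p=np.load(c+'p0.npy').astype(int)
    C=toC(P)*1000; r,g,b=p[...,0],p[...,1],p[...,2]
    z=P[...,2]*1000
    red=(r>g*2)&(r>80)&(abs(C[...,1]+105)<60)&(abs(C[...,0]+50)<90)
    print(c,'lever z by x')
    for x0 in range(-125,20,15):
        m=red&(C[...,0]>=x0)&(C[...,0]<x0+15)
        if m.sum(): print(x0,m.sum(),np.median(z[m]),z[m].max(), C[...,1][m].mean())
    # anvil bright
    m=(r>150)&(abs(C[...,0])<45)&(C[...,1]>30)&(C[...,1]<110)&(z>40)
    print('anvil pts',np.round(np.c_[C[m],z[m]]).astype(int).tolist())
    for n in ['anvil','seat','axle','handle','wheel','jaw']:
        t=[np.round(np.r_[toC(x['at'])*1000,x['at'][2]*1000]).tolist() for _ in range(3) for x in tip_of(c,n)[:1]];print(n,t)
E
```

```text
top lever z by x
-110 6 103.55655871953806 104.78354290623825 -103.10499611893573
-95 27 47.35537815225288 51.712436529386395 -106.12157150435998
-80 36 46.19157998451185 51.94926942958888 -106.32791531730132
-65 39 46.87702189981735 51.962439804333684 -104.30577843178109
-50 35 46.2459989016899 52.5523613883998 -103.69910971124484
-35 32 47.37367355560929 51.18490184948343 -104.19977675814332
-20 32 46.216009941531524 52.35945202232828 -101.63812599907976
-5 22 47.133958387154394 52.054021040568664 -101.74966459228891
10 5 47.16451263162958 51.60335649347702 -101.04322565924274
anvil pts [[31, 83, 51], [31, 80, 51], [31, 77, 50], [31, 74, 50], [28, 86, 49], [28, 83, 48], [28, 80, 50], [29, 77, 48], [25, 85, 51], [25, 82, 51], [26, 80, 48], [25, 77, 51], [22, 88, 50], [22, 85, 51], [22, 82, 50], [23, 80, 47], [19, 88, 49], [20, 85, 45], [20, 82, 48], [21, 80, 41], [16, 90, 52], [16, 88, 50], [17, 85, 45], [17, 82, 47], [13, 93, 49], [14, 91, 46], [13, 88, 49], [13, 85, 50], [10, 96, 49], [10, 93, 49], [10, 90, 49], [10, 87, 49], [11, 85, 43], [7, 96, 48], [7, 93, 51], [8, 90, 47], [8
[... 2297 characters left out ...]
[-5, 92, 45], [-8, 91, 45], [-12, 93, 50], [-13, 89, 47], [-16, 88, 47], [-17, 86, 45], [-19, 85, 46], [-22, 84, 46], [-24, 83, 47], [-27, 82, 47], [-29, 81, 47], [-32, 80, 48], [-7, 99, 49], [-8, 96, 46], [-10, 94, 46], [-13, 94, 47], [-27, 87, 48], [-29, 86, 48], [-31, 84, 48]]
anvil [[-2.0, 61.0, 11.0], [-2.0, 61.0, 11.0], [-2.0, 61.0, 11.0]]
seat [[-2.0, 59.0, 58.0], [-2.0, 59.0, 58.0], [-2.0, 59.0, 58.0]]
axle [[4.0, -106.0, 80.0], [4.0, -106.0, 80.0], [4.0, -106.0, 80.0]]
handle [[-107.0, -111.0, 79.0], [-107.0, -111.0, 79.0], [-107.0, -111.0, 79.0]]
wheel [[-1.0, -101.0, 12.0], [-1.0, -101.0, 12.0], [-1.0, -101.0, 12.0]]
jaw [[-0.0, 15.0, 12.0], [-0.0, 15.0, 12.0], [-0.0, 15.0, 12.0]]
```

```bash
cat >> h.py <<'E'
def frame(zx):  # zx: world xy direction of tool z ; tool down
    z=np.array([zx[0],zx[1],0.]);z/=np.linalg.norm(z);y=np.array([0,0,-1.]);return np.stack([np.cross(y,z),y,z],1)
def st(m=''):
    s=env.sense();print(m,'t%.2f'%s['t'],np.round(s['ee_pos'],4),'F',np.round(s['wrist_force'],2),'w%.4f'%s['gripper_width']);return s
E
python3 - <<'E'
from h import *
for sg in (1,-1):
    F=frame(sg*CX)
    for pos in ([.5035,.337,.2],[.5035,.337,.045],[*toW(-.001,.057),.2],[*toW(-.001,.057),.057]):
        q=solver.inverse_kinematics(np.array(pos),F);print(sg,pos,None if q is None else np.round(q,2))
    F=frame(sg*CY)
    for y in (-.2,-.1,0.): print('lev',solver.inverse_kinematics(np.array([*toW(-.105,y),.063]),F))
E
```

```text
1 [0.5035, 0.337, 0.2] [ 0.    0.59 -0.9   1.69  0.51  1.12 -1.1 ]
1 [0.5035, 0.337, 0.045] [-0.07  0.78 -0.8   1.78  0.71  0.89 -1.25]
1 [np.float64(0.5704962132226472), np.float64(-0.0015164685132334418), 0.2] [ 0.44  0.43 -0.63  1.78  0.29  1.02 -0.35]
1 [np.float64(0.5704962132226472), np.float64(-0.0015164685132334418), 0.057] [ 0.37  0.62 -0.55  1.88  0.46  0.77 -0.49]
lev [ 0.92980572  0.55981505 -0.60664779  1.99625938  0.47290347  0.72707992
  1.55663694]
lev [ 0.76534014  0.51358348 -0.62078701  2.07962589  0.46759202  0.68674381
  1.35951934]
lev [ 0.60576376  0.50603684 -0.67534969  2.11627988  0.50246527  0.68056163
  1.11448579]
-1 [0.5035, 0.337, 0.2] [ 0.19  0.84 -1.32  1.68  0.85  1.32  1.8 ]
-1 [0.5035, 0.337, 0.045] [ 0.18  1.16 -1.34  1.77  1.2   1.28  1.61]
-1 [np.float64(0.5704962132226472), np.float64(-0.0015164685132334418), 0.2] [ 0.83  0.78 -1.32  1.76  0.79  1.26  2.39]
-1 [np.float64(0.5704962132226472), np.float64(-0.0015164685132334418), 0.057] [ 0.81  1.09 -1.34  1.86  1.15  1.24  2.18]
lev [ 0.51526933  0.47246277 -0.08707174  2.02312966  0.06556256  0.64857163
 -1.23267783]
lev [ 0.41432833  0.43395012 -0.19204518  2.10146669  0.13899641  0.61778041
 -1.49194023]
lev [ 0.26490417  0.41912881 -0.26145062  2.13685238  0.18564018  0.60640669
 -1.7460174 ]
```

Run:
```python
from h import *
F=frame(CX)
env.movel(np.array([.228,-.609,.32]),rate=.3)
env.reach(np.array([.5035,.337,.25]),F);st('above')
effector.release()
env.movel(np.array([.5035,.337,.045]),rate=.2);st('down')
effector.grasp(30);st('gripped')
env.movel(np.array([.5035,.337,.17]),rate=.15);st('lift')
snap('side','s1.png',1.5);
```

```text
above t6.84 [0.5041 0.3362 0.2499] F [-0.03 -0.73  1.1 ] w0.0916
down t8.23 [0.5041 0.3378 0.0462] F [ 0.46 -0.93 -0.81] w0.0917
gripped t8.94 [0.5034 0.337  0.0451] F [-0.93 -0.65  0.54] w0.0496
lift t9.93 [0.503  0.3363 0.1688] F [-0.89 -0.67 -3.59] w0.0497
```

View pics/s1.png

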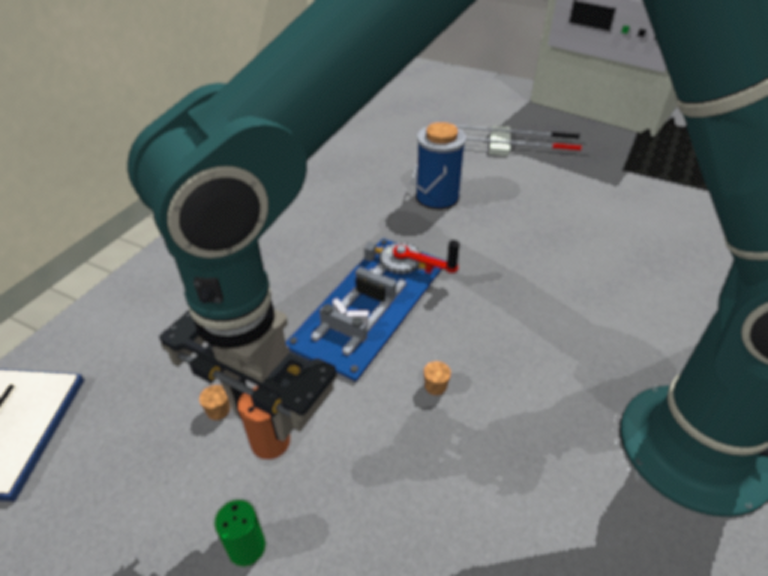

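The copper block is held upright at about px (265,425), and the corks and the green block haven't moved. Next I'll carry it over the clamp.

Run:
```python
from h import *
F=frame(CX); T=toW(-.001,.057)
env.movel(np.array([*T,.17]),F,rate=.2);
env.movel(np.array([*T,.075]),F,rate=.12)
env.pause(.3)
s=st('hover')
f0=s['wrist_force'][2]
snap('top','t2.png',5,(200,130,320,240));snap('side','s2.png',4,(180,120,330,260))
C=[np.round(toC(x['at'])*1000).tolist()+[x['score'],x['at'][2]] for x in tip_of('top','block_mid')[:2]+tip_of('side','block_mid')[:2]];print(C)
```

```text
hover t13.09 [ 0.5708 -0.0016  0.0755] F [ 0.68 -0.16 -4.21] w0.0497
[[-94.0, 474.0, 0.98, 0.041], [-4.0, 54.0, 0.94, 0.0721], [-92.0, 475.0, 0.92, 0.0464]]
```

View pics/t2.png

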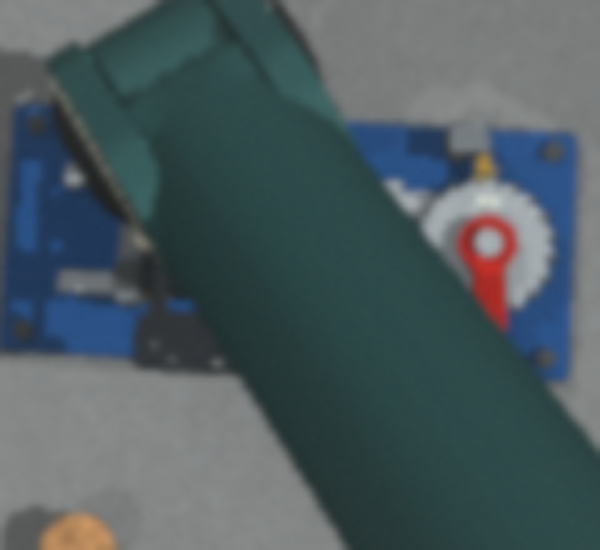

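View pics/s2.png

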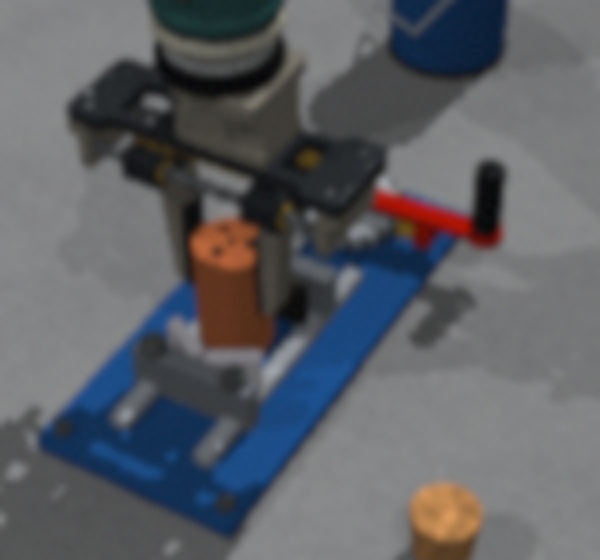

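The side crop shows the block between the V and the pad with clear room on both sides. Next I'll lower it, watching the force.

Run:
```python
from h import *
T=toW(-.001,.057)
f0=env.sense()['wrist_force'][2]
env.movel(np.array([*T,.0595]),rate=.08);st()
for z in (.0585,.0575,.057,.0565,.056,.0555,.055):
    env.movel(np.array([*T,z]),rate=.02);env.pause(.1);s=st()
    if s['wrist_force'][2]-f0>3.5: break
effector.release();st('rel')
p=env.sense()['ee_pos']
env.movel(np.array([*T,.2]),rate=.15);st()
env.movel(np.array([*toW(-.105,-.18),.2]),frame(-CY),rate=.3);st()
snap('top','t3.png',5,(200,130,320,240));P,d=snap('side','s3.png',4,(180,120,330,260))
for c in('top','side'): print([np.round(toC(x['at'])*1000).tolist()+[x['score'],x['at'][2]] for x in tip_of(c,'block_mid')[:2]])
```

```text
t13.63 [ 0.5698 -0.0015  0.0585] F [-0.21  0.71 -4.12] w0.0497
 t13.98 [ 0.5706 -0.0015  0.0587] F [ 0.41 -1.09 -5.08] w0.0499
 t14.33 [ 0.5705 -0.0015  0.0575] F [ 0.4  -0.12 -4.72] w0.0496
 t14.68 [ 0.5706 -0.0015  0.0571] F [ 0.2  -0.94 -4.67] w0.0498
 t15.03 [ 0.5706 -0.0015  0.057 ] F [-1.77 -0.28  4.61] w0.0500
rel t15.79 [ 0.5705 -0.0015  0.0565] F [-0.24 -0.25  0.01] w0.0916
 t16.90 [ 0.5698 -0.0017  0.1991] F [-0.22 -0.02 -0.18] w0.0922
 t18.62 [ 0.4557 -0.2326  0.2   ] F [-0.02  0.17  0.49] w0.0917
[[0.0, 55.0, 0.8, 0.0563], [-94.0, 474.0, 0.72, 0.0388]]
[[-2.0, 57.0, 0.76, 0.055], [-96.0, 479.0, 0.64, 0.0438]]
```

View pics/t3.png

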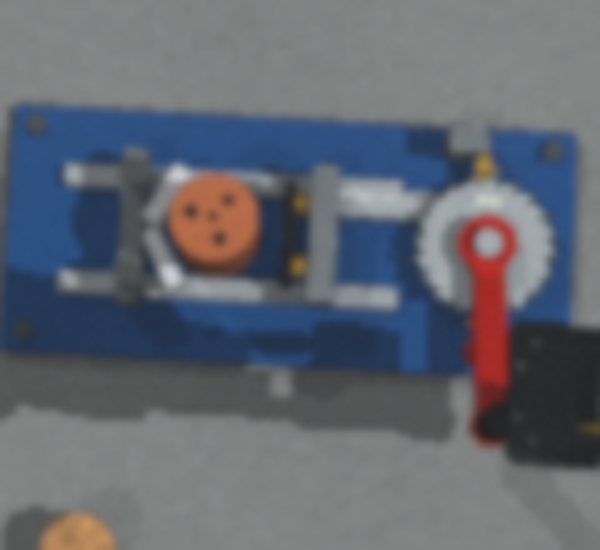

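View pics/s3.png

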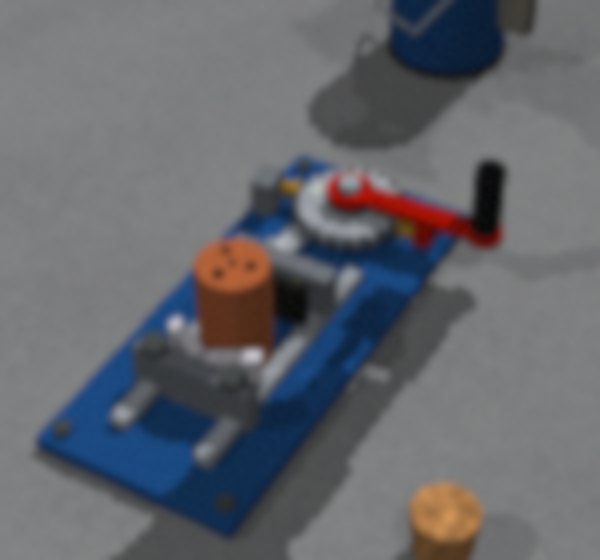

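```bash
cat >> h.py <<'E'
LX=-.104; LZ=.064
def ly(y,rate=.15): env.movel(np.array([*toW(LX,y),LZ]),frame(-CY),rate=rate)
def ft(n=4):
    f=[];y=[]
    for _ in range(n):
        s=env.sense();f.append(s['wrist_force'][:2]@CY);y.append(toC(s['ee_pos'])[1]*1000);env.pause(.02)
    return float(np.mean(f)),float(np.mean(y)),env.sense()['t']
E
python3 - <<'E'
from h import *
env.movel(np.array([*toW(LX,-.105),.2]),frame(-CY),rate=.25)
env.movel(np.array([*toW(LX,-.105),LZ]),frame(-CY),rate=.2);st()
print(ft())
ly(-.060);print(ft())
for y in (-.054,-.051,-.049,-.047,-.045,-.043,-.041,-.039,-.037):
    ly(y,.06);r=ft(2);print(y,np.round(r,2))
    if abs(r[0])>9: break
E
```

```text
t20.10 [ 0.4606 -0.1589  0.0646] F [-0.36  0.37  0.27] w0.0920
(-0.18537017658630495, -105.45198687958569, 20.1667)
(0.2897845954191093, -60.39269989655741, 20.6833)
-0.054 [  0.3  -53.91  20.97]
-0.051 [-4.000e-02 -5.081e+01  2.125e+01]
-0.049 [ 2.000e-02 -4.882e+01  2.153e+01]
-0.047 [-1.000e-02 -4.685e+01  2.182e+01]
-0.045 [ -0.33 -44.84  22.1 ]
-0.043 [ -0.56 -42.82  22.38]
-0.041 [ -0.37 -40.85  22.67]
-0.039 [ -2.13 -39.33  22.95]
-0.037 [ -7.03 -39.25  23.23]
```

```bash
cat >> h.py <<'E'
def stroke(f=-.162,b=-.0415):
    ly(f,.15); env.pause(.15); r=ft(6); print('fwd',np.round(r,2)); return r
def back(b=-.0415):
    ly(b,.15); r=ft(2); print('back',np.round(r,2)); return r
E
python3 - <<'E'
from h import *
stroke()
P,d=snap('side','s4.png',4,(180,120,330,260))
back()
print([np.round(toC(x['at'])*1000).tolist() for c in('side',) for x in tip_of(c,'jaw')[:1]+tip_of(c,'handle')[:1]])
E
```

```text
fwd [   0.21 -161.23   24.47]
back [ 3.000e-02 -4.198e+01  2.550e+01]
[[-1.0, 20.0], [-104.0, -125.0]]
```

View pics/s4.png

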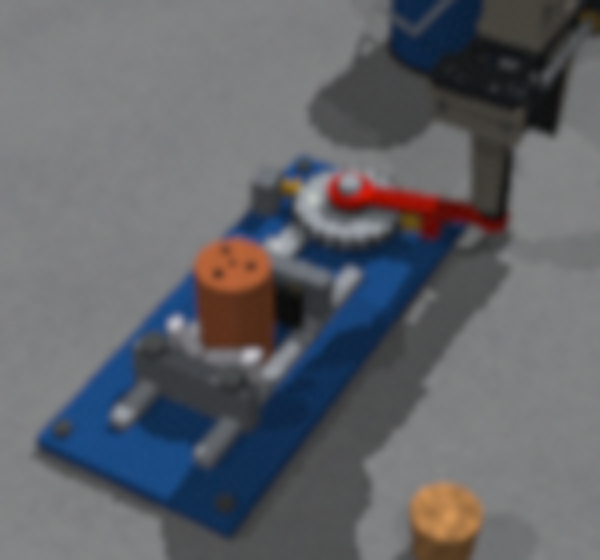

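Run:
```python
from h import *
for k in range(5):
    r=stroke()
    viewer.read_camera('side')
    if abs(r[0])>1.8: break
    back()
    print(np.round([toC(x['at'])*1000 for x in tip_of('side','jaw')[:1]]))
snap('side','s5.png',4,(180,120,330,260))
```

```text
fwd [  -0.21 -161.36   26.8 ]
back [  0.2  -41.96  27.83]
[[-1. 23.]]
fwd [   0.46 -161.23   29.08]
back [  0.63 -42.01  30.12]
[[ 1. 28.]]
fwd [  -0.18 -161.28   31.37]
back [ 3.000e-02 -4.193e+01  3.240e+01]
[[-1. 60.]]
fwd [   0.91 -161.27   33.65]
back [  0.5  -42.13  34.68]
[[-0. 35.]]
fwd [   3.95 -161.01   35.93]
```

View pics/s5.png

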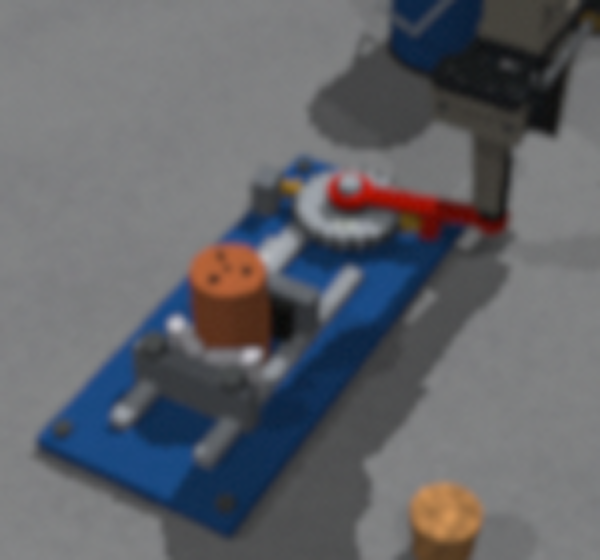

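Run:
```python
from h import *
print(ft(25))
```

```text
(4.427690586872837, -161.21924629922464, 36.45)
```

The settled push is about 4.3 N, which is inside the 4–7 N window and means roughly 35 N of clamping. Another notch would go to about 7 N, so I'm stopping here. Next I'll return the lever and check.

Run:
```python
from h import *
back(-.0408);env.pause(.2)
ly(-.075,.15);print(ft(10))
env.movel(np.array([*toW(LX,-.075),.22]),frame(-CY),rate=.2);
env.movel(np.array([*toW(-.2,-.22),.25]),rate=.3);st()
p,d=snap('top','t6.png',5,(200,130,320,240));P=cloud('top',d);p=p.astype(int)
C=toC(P)*1000;r,g=p[...,0],p[...,1]
m=(r>g*1.35)&(abs(P[...,2]-.097)<.005)&(abs(C[...,0])<40)&(abs(C[...,1]-60)<40);t=C[m]
print('top face',t.mean(0),cv2.minEnclosingCircle(t.astype(np.float32)),P[m][:,2].mean())
snap('side','s6.png',4,(180,120,330,260))
for c in('top','side'):
  for n in('block_mid','jaw','seat','handle','axle','cork_a','flask'): print(c,n,[np.round(x['at'],3).tolist()+np.round(toC(x['at'])*1000).tolist()  for x in tip_of(c,n)[:2]])
```

```text
back [ -0.19 -41.53  37.44]
(0.22358882367958305, -74.36048150051988, 38.1833)
 t39.86 [ 0.3591 -0.2674  0.2492] F [ 0.58 -0.24 -0.64] w0.0917
top face [-1.39167952 61.91504449] ((-1.0129289627075195, 61.92829513549805), 24.23164176940918) 0.09789500059984811
top block_mid [[0.498, 0.422, 0.042, -94.0, 476.0], [0.57, 0.005, 0.055, -1.0, 63.0]]
top jaw [[0.572, -0.014, 0.016, 1.0, 44.0], [0.571, 0.005, 0.012, -1.0, 63.0]]
top seat [[0.568, 0.002, 0.053, -4.0, 60.0], [0.463, -0.129, 0.075, -102.0, -75.0]]
top handle [[0.462, -0.126, 0.078, -104.0, -73.0]]
top axle [[0.562, -0.161, 0.077, -1.0, -103.0]]
top cork_a [[0.668, 0.271, -0.002, 84.0, 334.0], [0.388, 0.077, -0.004, -187.0, 126.0]]
top flask [[0.598, -0.424, 0.003, 47.0, -363.0], [0.571, 0.002, 0.054, -0.0, 61.0]]
side block_mid [[0.496, 0.424, 0.046, -96.0, 479.0], [0.57, 0.006, 0.052, -2.0, 65.0]]
side jaw [[0.572, -0.022, 0.012, 1.0, 36.0]]
side seat [[0.57, 0.002, 0.056, -2.0, 61.0]]
side handle [[0.461, -0.127, 0.075, -104.0, -74.0], [0.57, -0.059, 0.002, 1.0, -1.0]]
side axle [[0.566, -0.162, 0.082, 2.0, -104.0]]
side cork_a [[0.384, 0.07, -0.001, -191.0, 119.0], [0.669, 0.271, -0.001, 84.0, 334.0]]
side flask [[0.595, -0.423, 0.0, 43.0, -363.0]]
```

View pics/t6.png

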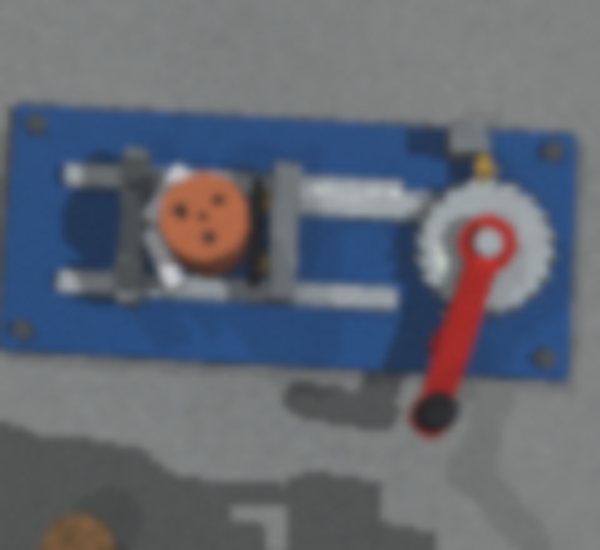

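View pics/s6.png

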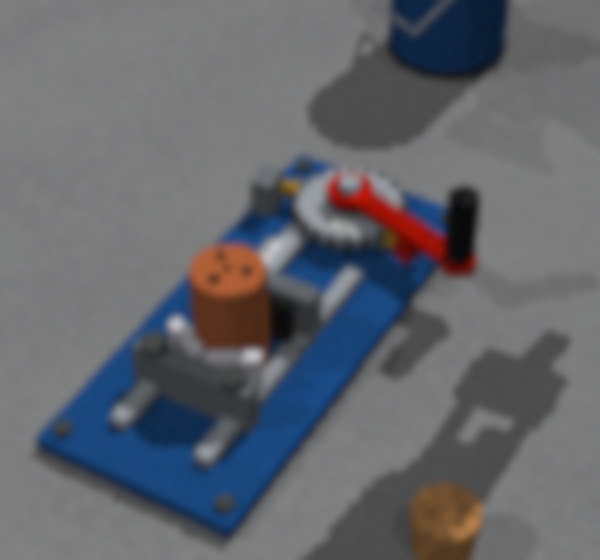

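The block is home in the V: its top face is at clamp y 61.9 mm, and I estimate the seat at about 61.5. The lever is at rest with the knob at y ≈ −74 mm, and the corks and flask are where they started.

Run:
```python
from h import *
env.pause(.3);st();print(workorder.finish_job())
```

```text
t40.96 [ 0.3586 -0.2688  0.25  ] F [-1.06  0.05 -0.74] w0.0922
the job is handed in; nothing more can be done
None
```

The copper block is standing upright, home in the V and clamped, and the job was handed in at about 41 s of the 64 s. No verdict was reported.

- **Placing:** I set the copper block, not the green one, on the plate about 5 mm short of the V and let go.
- **Clamping:** I worked the lever for six full strokes, pushing the knob with one open finger at a time. The last stroke ended at 4.0 N in a short reading and 4.4 N in a longer average, less about 0.1–0.2 N of sensor offset. That puts the clamping force at roughly 35 N by your figures. I stopped there because one more notch would have taken the push to about 7 N.
- **Last checks:**
  - The block's top face is at y ≈ 61.9 mm in the clamp's frame, and I estimate the seat at about 61–62 mm. The face is 98 mm above the bench (97 expected).
  - The knob is at its rest stop and the robot is clear of everything.
  - The corks and the flask are within a few millimetres of where they started, which is the detectors' own error.
- **What disagreed:** The networks' jaw readings scattered. One mid-run value was clearly wrong, and the two final ones were 36 mm and 44 mm. The clamping force therefore rests on the knob push. The jaw's shift in the pictures, about 22 mm, fits six notches.

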